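# Hang the dehumidifier in the roll-front lens cabinet

### The job

Roll the lens cabinet's slatted shutter up and back by its pull until it stays fully open on its own, then hang the white dehumidifier canister by its eye on the hook inside and, before letting go, tug it gently downward to make sure the hook holds it. Leave it hanging straight and still with the shutter open, ready for the lenses to be put away, and do not shift the lens and film can in the cabinet or the lens cap and blower on the desk.

Things in the scene. Friction and masses are not known exactly. Their poses are not given: they have to be found in the camera images.
- cabinet: Grey roll-front lens cabinet, fixed, 250 deep (x) x 284 wide (y) x 215 high. Origin: centre of its underside, on the desk. x points from its front to its back, y to its left as you face the front. Sides 10 thick, rounded on top (half circle, radius 125, about the shutter's axis). 264 wide inside, floor 12 above the desk, fixed front sill 56 high (x -119 to -109).
- shutter_axis (a point): Middle of the level axis, along the cabinet's y, about which the shutter turns in its circular tracks: 90 above the cabinet's origin. Axes as the cabinet's. Behind and above it a header rail, which carries the hook, crosses the cabinet at cabinet x +7 to +19, height 176 to 192.
- shutter (a joint): Turn (rad, about the cabinet's +y) of the shutter of pale wooden slats, 256 wide, outer surface 119 from the axis. 0: closed, bottom edge on the sill; 2.09: fully open, rolled over the top to the back, at its stop. It weighs 350 g: let go below 0.7 it rolls shut, above 1.1 it rolls gently on to the open stop and stays. Lifting takes about 2 N at the pull.
- shutter_pull (a point): Middle of the aluminium bow-shaped pull on the shutter's grey bottom rail, 145 from the axis; seen from the axis it lies 6 degrees above level toward the front when closed and turns with the shutter. It stands 37 out from the rail and is 48 wide overall along y, with two flat legs 10 wide, 14 thick; pinch it along y from both ends and let it pivot between the fingers.
- hook: Springy steel wire hook, 6 thick, on a plate in the middle of the header rail, in the cabinet's plane y = 0, pointing to the front, tip turned up. Origin: root of the wire, cabinet x +6, height 168; axes as the cabinet's. Its centre line runs level to cabinet x -35, dips to the seat (x -60, height 157) and rises to the tip (x -78, height 166). The seat gives 1 mm for every 2 N.
- hook_seat (a point): Top of the wire at the lowest point of the hook, where the eye hangs: cabinet frame x -60, y 0, height 160. Axes as the cabinet's. The canister is deeper than its eye: bring it in over the sill from in front of the tip, at the height where the hook enters the eye, then lower it.
- canister: White dehumidifier canister, loose, 120 to 195 g: rounded box 34 (x) x 48 (y) x 80 (z) standing upright, dark slots, round blue window on its -x face, rigid grey eye on top. Origin: centre of its underside. The eye is an upright loop in its y-z plane: opening 26 wide, height 83 to 108, bar 6 thick, top at 114. The hook passes through along x, either way round.
- canister_eye (a point): Underside of the eye's top bar, 108 above the canister's base on its centre line: it comes to rest on the hook's seat. Axes as the canister's. Grip the box below it across its 48 mm width (y), about 62 above the base, so that hook and eye stand free between the fingers.
- spare_lens: Black lens, 66 across, 63 high, standing loose on the cabinet floor in the left half. Origin: centre of its underside. Leave alone.
- film_can: Black film can with grey lid, 34 across, 53 high, standing loose on the cabinet floor in the right half. Origin: centre of its underside. Leave alone.
- lens_cap: Black lens cap, 72 across, 13 high, lying loose on the desk. Origin: centre of its underside. Leave alone.
- blower: Black rubber dust blower with red nozzle, 134 x 64 x 59, loose on the desk. Origin: centre of its underside. Leave alone.

How it is judged:
On the way, in this order (a step that is already met when the one before it is completed fails the run):
1. the shutter is fully open (within 0.14 rad of its stop) and stays there with the hand at least 60 mm away from its pull (value of joint shutter above 1.95 rad and distance between the grasp point and shutter_pull above 0.06 m), for 0.3 s.
2. with its eye on the hook's seat and still held by the fingers, the canister is tugged down: the hook carries more than 3.5 N (its weight is under 2 N) (distance between canister_eye and hook_seat below 0.012 m and contact force between canister and hook above 3.5 N and contact force between the fingers and canister above 0.5 N), for 0.15 s.
At the end, for the whole second after the job is handed in: The shutter is fully open (over 1.95 rad); the canister hangs on the hook, its eye within 12 mm of the seat, its weight on the hook, upright within 0.15 rad and still; the lens, film can, lens cap and blower are within 25 mm of where they stood (value of joint shutter above 1.95 rad and distance between canister_eye and hook_seat below 0.012 m and contact force between canister and hook above 0.7 N and angle between canister's own z axis and vertical below 0.15 rad and linear speed of canister below 0.03 m/s and angular speed of canister below 0.4 rad/s and distance of each of spare_lens, film_can, lens_cap, blower from where it was at the start of the episode below 0.025 m); the robot touches nothing.
It fails at once if the canister is tugged or dropped hard: more than 25 N on the hook (contact force between canister and hook above 25 N).
It fails at once if the lens, film can, lens cap or blower is shifted by more than 25 mm (distance of any of spare_lens, film_can, lens_cap, blower from where it was at the start of the episode above 0.025 m).
It also fails if it takes over 72 s, if anything falls off the work surface, if the arm or the gripper's body presses on something with over 40 N, if the wrist force passes 120 N, or if a joint passes its speed limit or range.

### The arm

A 6-joint arm with a two-finger parallel gripper is mounted at the origin on a cart in front of the work surface, level with it; the furniture and walls round the work are solid. World frame = base frame: x ahead of the robot, y to its left, z up, the work surface at z = 0. Lengths are in m, angles in rad, forces in N, time in s.
With the tool pointing down it reaches from about 0.375 to 0.9 m from the base axis. Payload 3.1 kg.
Tool frame: the origin (TCP) lies where the fingers leave the gripper's body, on its centre line; the fingertips stand 70 mm ahead of it and the grasp point (between the pads) lies 51 mm ahead of it; z points along the fingers, y is the line along which they close (so a half turn about z gives the same grasp; the last joint's range is limited). The gripper opens to 87 mm and grips with 3 to 60 N. Pads are 19 mm wide; open, the fingers measure 117 mm over their backs; the gripper's body (75 mm by 190 mm) begins 51 mm behind the grasp point.
Start: joints at [-1.351, 0.527, 1.433, -0, 1.181, -0.178], TCP at [0.243, -0.576, 0.292] pointing down, gripper open.
Joint ranges: [-3.08, 3.08], [-0.75, 2.2], [0.22, 2.44], [-1.43, 4.57], [0, 2.65], [-2.85, 2.85]. Speed limits (rad/s): [2.79, 2.79, 3.14, 3.14, 3.14, 3.14].

### API

Orientations are given as a unit quaternion [x, y, z, w].
In Python, from rig import robot gives the robot as it stands.
- The arm moves only by the tool send_rows, never from a script. Its argument "deltas" is text: rows parted by semicolons, each of 7 numbers parted by spaces: the shift along the tool's x, y, z in mm, then the turn, a rotation vector about the tool's x, y, z in degrees, then the opening, from 0 (shut) to 1 (fully open). A call has 1 to 10 rows; each row shifts and turns the commanded pose from where the row before left it, along the tool's axes as they then stand; what a row does not reach is not made up. A row lasts 1/8 s, in which the tool goes at most 62.5 mm and 10.7 degrees, less where a joint would pass 70% of its speed; a pose out of reach is approached as far as the arm can. A call is refused whole if a number of a shift passes 62.5 or a number of a turn 10.7, either way. A call with a gripper value outside its range is refused whole. The fingers move at their own pace and stop on an object; "newtons" is the grip in N (left out, the last holds). Time passes only in rows, so rows that do not move let the fingers close. It gives the time, the measured TCP pose, the force, the opening and the grip force at its end, in the units of the state.
- robot.get_obs(): the state, without advancing time (a new reading comes with each control period).
- robot.camera(name): name is "scene" or "side" or "wrist"; returns a dict with "image" (384x512x3 uint8, red, green, blue), "depth" (384x512 float32, m along the optical axis (not along the pixel's ray), 0 where there is no reading), "fovy" (degrees; the focal length in pixels is half the picture's height over the tangent of half this angle, whatever the lens; pixels are square), "cx", "cy" (the principal point, pixels), "rvec" (rotation vector, rad) and "tvec" (3), from world to camera coordinates, as OpenCV has them. Camera axes: x right, y down, z forward; pixel columns grow to the right and rows downward; lengths in m; the calibration is good to about 2 mm. A picture is of the moment at which its call begins.
- robot.hand_in(): hands the job in; it is judged then, once.
Trained networks look in the newest picture that a camera, given by its name, has taken for a name from the list of things; names that differ only in an ending like _2 or _b are one class to them, and where a whole thing is asked for, a point or a joint stands for the part that bears it (a point fixed in the world has none). Each returns a list of dicts, best first, with "p" (0 to 1); they miss things now and then, are a little off and sometimes report something else, mostly with a low value. They report only what shows in the picture. A call takes as long as a camera call.
- robot.find_in(camera, thing): "box" ([left, top, right, bottom] in pixels, round what is visible of it).
- robot.cut_out(camera, thing): "region" (384x512 bool, what is visible of it) and "box" ([left, top, right, bottom] in pixels, round what is visible of it).
The state is a dict: "time": time; "q": joint angles; "joint_velocities": joint speeds; "joint_torque": joint torques, N m; "position": TCP position; "tool_rot": TCP orientation; "ft_force": force on the tool from outside, world axes, zero at the start; "moment": the same for the moment, N m; "grip_width": finger opening in m; "grip_force": force on a finger pad.
Only numpy, scipy, OpenCV 4.12 (cv2) and the standard library are available. Lean on these libraries where they do the work, as an engineer would, in place of code of your own. Each camera call takes 0.05 s, during which the arm holds its last target. There are 200 camera calls.

## Working session

There is one attempt and no reset: what is moved stays moved. The work goes in short steps, Python scripts to look and compute and a tool call to move; the robot and the scene stay as the last step left them, time stands still between calls to the robot, and variables do not carry over. Pictures are saved under pics/ and viewed, at most 10 in all, crops included, and the job is handed in when it is done.

Besides the shell and the picture viewer there is one more tool, called after "Request:" as name(argument=value, ...), one argument or row to a line, values as JSON. send_rows: Moves the arm, as the interface text tells. Its arguments: {"type":"object","properties":{"deltas":{"type":"string"},"newtons":{"type":"number"}},"required":["deltas"]}

```bash
ls; mkdir -p pics
cat > h.py <<'E'
import numpy as np, cv2
from scipy.spatial.transform import Rotation as R
from rig import robot
def cam(n): return robot.camera(n)
def pts(c, mask=None):
    d=c["depth"]; f=d.shape[0]/2/np.tan(np.radians(c["fovy"])/2)
    v,u=np.indices(d.shape)
    P=np.stack([(u-c["cx"])/f*d,(v-c["cy"])/f*d,d],-1)
    W=R.from_rotvec(np.ravel(c["rvec"])).inv().apply((P-np.ravel(c["tvec"])).reshape(-1,3)).reshape(P.shape)
    W[d==0]=np.nan
    return W
def proj(c,X):
    d=c["depth"]; f=d.shape[0]/2/np.tan(np.radians(c["fovy"])/2)
    p=R.from_rotvec(np.ravel(c["rvec"])).apply(np.atleast_2d(X))+np.ravel(c["tvec"])
    return np.c_[p[:,0]/p[:,2]*f+c["cx"],p[:,1]/p[:,2]*f+c["cy"]]
E
python3 - <<'E'
from h import *
ims=[]
for n in ["scene","side"]:
    c=cam(n); W=pts(c); ims.append(c["image"])
    for t in ["cabinet","shutter","shutter_pull","canister","canister_eye","lens_cap","blower","hook"]:
        for r in robot.cut_out(n,t)[:1]:
            m=r["region"]; q=W[m]; q=q[~np.isnan(q[:,0])]
            if len(q): print(n,t,round(r["p"],2),np.round(r["box"]),"med",np.round(np.median(q,0),3),"lo",np.round(np.percentile(q,3,0),3),"hi",np.round(np.percentile(q,97,0),3))
im=np.vstack(ims)
cv2.imwrite("pics/a.png",cv2.resize(im[:,:,::-1],None,fx=.78,fy=.78))
print(robot.get_obs())
E
```

```text
pics
side shutter 0.86 [124. 170. 232. 270.] med [0.451 0.2   0.159] lo [0.387 0.074 0.068] hi [0.544 0.302 0.209]
side shutter_pull 0.91 [124. 171. 236. 269.] med [0.451 0.2   0.158] lo [0.387 0.074 0.067] hi [0.541 0.302 0.209]
{'time': 0.9, 'q': array([-1.35050531e+00,  5.27455980e-01,  1.43268374e+00, -1.87032583e-05,
        1.18140615e+00, -1.78524904e-01]), 'joint_velocities': array([ 1.72766765e-03,  1.08110966e-04,  8.54025745e-05,  1.59037074e-03,
       -4.41914735e-04, -6.64062613e-04]), 'joint_torque': array([-4.26620945e-04, -4.39998078e+01, -1.76989406e+01,  6.33944292e-02,
        5.03495301e-02, -4.89408492e-06]), 'position': array([ 0.24270981, -0.57592999,  0.29228066]), 'tool_rot': array([ 9.80183323e-01,  1.98092535e-01, -8.16127980e-06,  2.35689459e-05]), 'ft_force': array([-0.26892282, -0.38481862, -1.36596458]), 'moment': array([-0.01502079, -0.01581571,  0.02496797]), 'grip_force': 0.0, 'grip_width': 0.08675113252088981}
```

View pics/a.png

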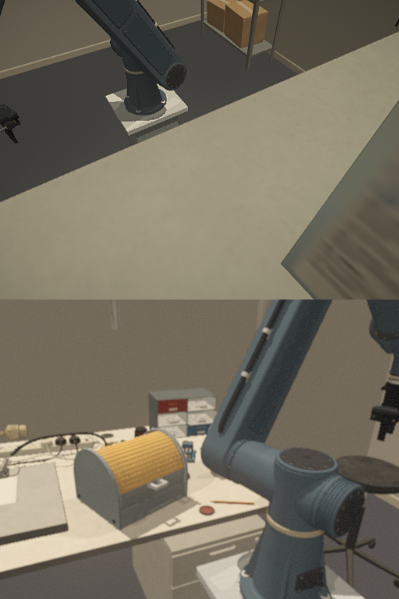

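Run:
```python
from h import *
c=cam("side"); W=pts(c)
cv2.imwrite("pics/b.png",cv2.resize(c["image"][150:330,60:360,::-1],(800,480),interpolation=cv2.INTER_CUBIC))
for t in ["canister","lens_cap","blower","cabinet"]:
    print(t,[(round(r["p"],2),np.round(r["box"])) for r in robot.find_in("side",t)[:2]])
for n in ["scene","side","wrist"]:
    k=c if n=="side" else cam(n)
    r=R.from_rotvec(np.ravel(k["rvec"])); print(n,"pos",np.round(r.inv().apply(-np.ravel(k["tvec"])),3),"fwd",np.round(r.as_matrix()[2],2),k["fovy"],np.nanmin(k["depth"]))
np.save("side.npy",W)
for (u,v) in [(199,235),(225,264),(263,272),(222,283),(150,280)]: print(u,v,np.round(W[v,u],3))
```

```text
canister []
lens_cap []
blower []
cabinet [(0.83, array([ 96., 166., 241., 297.]))]
scene pos [ 1.063 -0.32   0.891] fwd [-0.54  0.32 -0.78] 57.332521215636675 0.0
side pos [-0.471  0.475  0.625] fwd [ 0.83 -0.39 -0.4 ] 46.818508486375904 0.0
wrist pos [ 0.311 -0.547  0.384] fwd [-0.25 -0.1  -0.96] 61.517273230311964 0.0
199 235 [0.427 0.171 0.103]
225 264 [0.432 0.1   0.   ]
263 272 [0.356 0.029 0.005]
222 283 [ 0.359  0.138 -0.001]
150 280 [0.376 0.306 0.04 ]
```

View pics/b.png

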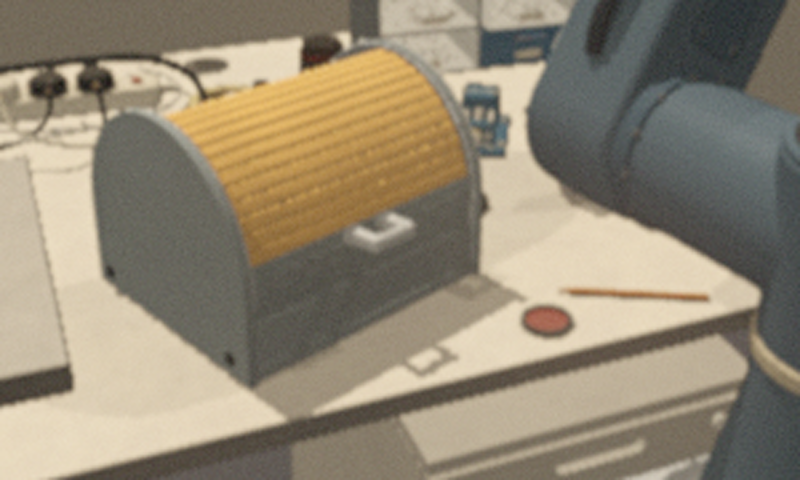

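```bash
cat > fit.py <<'E'
from h import *
from scipy.optimize import least_squares
c=cam("side"); W=pts(c); m=robot.cut_out("side","shutter")[0]["region"]
m=cv2.erode(m.astype(np.uint8),np.ones((5,5)))>0
hsv=cv2.cvtColor(c["image"],cv2.COLOR_RGB2HSV); y=(hsv[...,1]>90)&(hsv[...,0]<28)&m
q=W[y]; q=q[~np.isnan(q[:,0])]
# cabinet x-dir = (cos a, sin a); axis line point o
def res(p):
    a,s=p; ex=np.array([np.cos(a),np.sin(a)])
    return np.hypot(q[:,:2]@ex-s,q[:,2]-.09)-.119
o=least_squares(res,[0,.5],loss="soft_l1",f_scale=.002); a,s=o.x
ex=np.array([np.cos(a),np.sin(a)]);ey=np.array([-ex[1],ex[0]])
t=q[:,:2]@ey
print("yaw deg",np.degrees(a),"s",s,"rms",np.sqrt(np.mean(res(o.x)**2)),len(q))
print("t range",np.percentile(t,[.5,2,50,98,99.5]))
# left side panel: points of grey cabinet plane
mc=robot.cut_out("side","cabinet")[0]["region"]; Q=W[mc&~m];Q=Q[~np.isnan(Q[:,0])]
tq=Q[:,:2]@ey; xq=Q[:,:2]@ex-s
k=(xq>-.1)&(xq<.1)&(Q[:,2]<.14)&(Q[:,2]>.03); h,e=np.histogram(tq[k],40); i=h.argmax(); print("panel t",e[i],e[i+1],h[i])
f=(Q[:,2]<.1)&(Q[:,2]>.03)&(np.abs(tq-np.median(t))<.12); print("front x",np.percentile(xq[f],[10,50,90]))
ref=e[i]/2+e[i+1]/2-.142; O=ex*s+ey*ref; print("origin",O, "mid from shutter",(np.percentile(t,.5)+np.percentile(t,99.5))/2,"ref",ref)
W_=lambda x,y,z:np.r_[O+ex*x+ey*y,z]
al=np.radians(6); P=W_(-.145*np.cos(al),0,.09+.145*np.sin(al)); print("pull",P,proj(c,P),"seat",W_(-.06,0,.16))
E
python3 fit.py
```

```text
yaw deg 21.632369581852938 s 0.579097441785879 rms 0.0018041770936478773 4654
t range [-0.11157913 -0.10661923  0.01996093  0.12064851  0.12385176]Traceback (most recent call last):
  File "fit.py", line 17, in <module>
    mc=robot.cut_out("side","cabinet")[0]["region"]; Q=W[mc&~m];Q=Q[~np.isnan(Q[:,0])]
       ~~~~~~~~~~~~~~~~~~~~~~~~~~~~~~~^^^
IndexError: list index out of range
```

```bash
sed -i 's/^mc=.*/Q=W[150:300,90:245].reshape(-1,3);Q=Q[~np.isnan(Q[:,0])]/; s/h,e=np.histogram(tq\[k\],40)/k\&=np.abs(tq-.14)<.04; h,e=np.histogram(tq[k],40)/' fit.py; python3 fit.py
```

```text
yaw deg 21.693558642910624 s 0.5791129566700334 rms 0.0017806439981835182 4665
t range [-0.11211399 -0.10726849  0.01796561  0.11971716  0.12300992]
panel t 0.14583190453143433 0.145998499271774 141
front x [-0.12068386 -0.11857096 -0.11364594]
origin [0.53664956 0.21770255] mid from shutter 0.005447966202816006 ref 0.003915201901604187
pull [0.40265737 0.16439803 0.10515663] [[205.04983475 238.08438247]] seat [0.48089911 0.19552401 0.16      ]
```

Run:
```python
from h import *
c=cam("wrist"); W=pts(c)
cv2.imwrite("pics/c.png",c["image"][:,:,::-1])
for t in ["canister","lens_cap","blower"]:
    for r in robot.cut_out("wrist",t)[:2]:
        q=W[r["region"]]; q=q[~np.isnan(q[:,0])]; print(t,round(r["p"],2),np.round(r["box"]),np.round(np.median(q,0),3))
for u,v in [(20,20),(490,20),(20,360),(490,360),(256,192)]: print(u,v,np.round(W[v,u],3))
s=cam("scene"); Ws=pts(s)
for u,v in [(20,300),(490,60),(256,192),(256,370)]: print(u,v,np.round(Ws[v,u],3))
```

```text
20 20 [ 0.255  0.218 -0.74 ]
490 20 [ 0.559 -0.834 -0.153]
20 360 [ 0.248 -0.524  0.331]
490 360 [ 0.285 -0.609  0.332]
256 192 [ 0.025 -0.687 -0.741]
20 300 [ 0.981 -0.364  0.78 ]
490 60 [ 0.968 -0.1    0.779]
256 192 [ 0.982 -0.272  0.78 ]
256 370 [ 1.041 -0.308  0.78 ]
```

View pics/c.png

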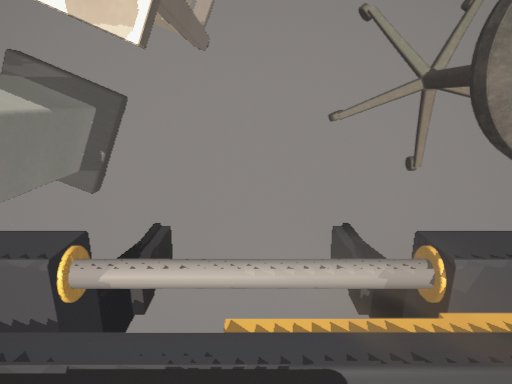

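Request:
send_rows(
  deltas="36 -30 -12 0 0 0 1;36 -30 -12 0 0 0 1;36 -30 -12 0 0 0 1;36 -30 -12 0 0 0 1;36 -30 -12 0 0 0 1;36 -30 -12 0 0 0 1;36 -30 -12 0 0 0 1;36 -30 -12 0 0 0 1;0 0 0 0 0 0 1",
)

```text
time: 2.88
position: [0.416, -0.2405, 0.3894]
tool_rot: [0.98, 0.2, 0.001, 0.001]
ft_force: [-0.5, -0.8, -0.1]
grip_width: 0.0867
grip_force: 0.0
```

```bash
cat > look.py <<'E'
from h import *
import sys
c=cam("wrist"); W=pts(c)
cv2.imwrite(sys.argv[1],c["image"][:,:,::-1])
np.save("w.npy",W)
for t in ["canister","lens_cap","blower"]:
    for r in robot.cut_out("wrist",t)[:2]:
        q=W[r["region"]]; q=q[~np.isnan(q[:,0])]; print(t,round(r["p"],2),np.round(r["box"]),np.round(np.median(q,0),3),np.round(np.percentile(q,2,0),3),np.round(np.percentile(q,98,0),3))
for u,v in [(20,20),(490,20),(256,192)]: print(u,v,np.round(W[v,u],3))
E
python3 look.py pics/d.png
```

```text
canister 0.78 [205.   0. 253.  23.] [ 0.571 -0.151  0.05 ] [ 0.568 -0.162  0.009] [ 0.592 -0.117  0.08 ]
blower 0.82 [377.   2. 433.  60.] [ 0.64  -0.348  0.049] [ 0.615 -0.379  0.022] [ 0.667 -0.318  0.058]
20 20 [0.462 0.085 0.045]
490 20 [ 1.053 -0.861 -0.74 ]
256 192 [ 0.363 -0.273 -0.002]
```

View pics/d.png

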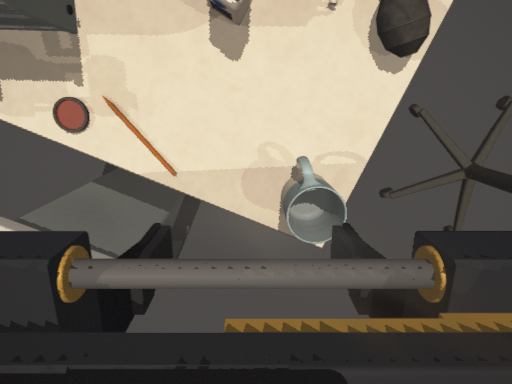

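Run:
```python
from h import *
o=robot.get_obs(); q=o["q"]; p=o["position"]; print(q,p,np.hypot(*p[:2]),np.arctan2(p[1],p[0]),R.from_quat(o["tool_rot"]).as_matrix().round(2).tolist())
q1=np.array([-1.351,.527,1.433,0,1.181,-.178]); 
for qq,r,z in [(q1,np.hypot(.2427,.5759),.2923),(q,np.hypot(p[0],p[1]),p[2])]:
    a,b,c=qq[1],qq[1]+qq[2],qq[1]+qq[2]+qq[4]
    print([np.sin(a),np.sin(b),np.sin(c),r],[np.cos(a),np.cos(b),np.cos(c),z])
A=[];B=[]
for qq,r,z in [(q1,np.hypot(.2427,.5759),.2923),(q,np.hypot(p[0],p[1]),p[2])]:
    a,b=qq[1],qq[1]+qq[2]
    A+= [[np.sin(a),np.sin(b),0],[np.cos(a),np.cos(b),1]];B+=[r,z]
print(np.linalg.lstsq(np.array(A),np.array(B),rcond=None))
```

```text
[-7.64127743e-01  2.18310725e-01  1.65184708e+00 -5.21966483e-04
  1.27183721e+00  4.08978677e-01] [ 0.41452651 -0.24367726  0.38793999] 0.48084387678150636 -0.5314339123258306 [[0.92, 0.39, -0.0], [0.39, -0.92, -0.0], [-0.0, -0.0, -1.0]]
[np.float64(0.5029426489776035), np.float64(0.9252115207881683), np.float64(0.0005926535550994539), np.float64(0.6249512781009412)] [np.float64(0.8643197856345712), np.float64(-0.3794517647881545), np.float64(-0.9999998243808664), 0.2923]
[np.float64(0.21658075338481864), np.float64(0.9555249911867149), np.float64(-0.00040235626905962336), np.float64(0.48084387678150636)] [np.float64(0.9762647065541519), np.float64(-0.2949101409202955), np.float64(-0.9999999190547131), np.float64(0.38793999217173886)]
(array([ 0.54570354,  0.37925104, -0.03421051]), array([3.32549707e-06]), np.int32(3), array([1.98559355, 1.42703136, 0.14491291]))
```

Run:
```python
import numpy as np
q1=np.array([-1.351,.527,1.433,0,1.181,-.178]);q2=np.array([-.764128,.218311,1.651847,0,1.271837,.409])
A=[];B=[]
for qq,r,z in [(q1,np.sqrt(.2427**2+.5759**2-.1115**2),.2923),(q2,np.sqrt(.480844**2-.1115**2),.38794)]:
    a,b=qq[1],qq[1]+qq[2]
    A+= [[np.sin(a),np.sin(b),0],[np.cos(a),np.cos(b),1]];B+=[r,z]
    print(np.arcsin(.1115/np.hypot(r,.1115)))
x,res,_,_=np.linalg.lstsq(np.array(A),np.array(B),rcond=None);print(x,res,np.array(A)@x-B)
L1,L2,k=x
for Lt in [.15,.2,.25,.3]:
    h=k+Lt
    for t in [90,60,45,30]:
        out=[]
        for (r,z) in [(.435,.105),(.54,.232)]:  # grasp pts radial, elev
            r=np.sqrt(r*r-.1115**2); e=np.radians(t)
            wr=r-(Lt+.051)*np.cos(e); wz=z+(Lt+.051)*np.sin(e)-h
            c=(wr*wr+wz*wz-L1**2-L2**2)/2/L1/L2; q3=np.arccos(c) if abs(c)<1 else np.nan
            q2=np.arctan2(wr,wz)-np.arctan2(L2*np.sin(q3),L1+L2*c); q5=np.pi/2+e-q2-q3
            out.append(np.round([q2,q3,q5],2).tolist())
        print(Lt,t,out)
```

```text
0.17937426020221964
0.23401396306047484
[ 0.55505172  0.36338233 -0.04816414] [4.16116689e-06] [ 0.00044044  0.00139197 -0.00030331 -0.00139197]
0.15 90 [[0.41, 2.15, 0.58], [0.39, 1.7, 1.05]]
0.15 60 [[0.36, 2.43, -0.18], [0.27, 1.99, 0.36]]
0.15 45 [[0.43, 2.58, -0.65], [0.25, 2.14, -0.03]]
0.15 30 [[0.59, 2.72, -1.22], [0.28, 2.28, -0.46]]
0.2 90 [[0.41, 2.15, 0.58], [0.39, 1.7, 1.05]]
0.2 60 [[0.36, 2.5, -0.24], [0.24, 2.06, 0.32]]
0.2 45 [[0.47, 2.7, -0.81], [0.22, 2.24, -0.11]]
0.2 30 [[0.81, 2.91, -1.63], [0.28, 2.41, -0.6]]
0.25 90 [[0.41, 2.15, 0.58], [0.39, 1.7, 1.05]]
0.25 60 [[0.36, 2.58, -0.32], [0.21, 2.13, 0.28]]
0.25 45 [[0.57, 2.83, -1.04], [0.2, 2.34, -0.19]]
0.25 30 [[nan, nan, nan], [0.3, 2.55, -0.76]]
0.3 90 [[0.41, 2.15, 0.58], [0.39, 1.7, 1.05]]
0.3 60 [[0.37, 2.65, -0.4], [0.18, 2.19, 0.24]]
0.3 45 [[0.81, 3.02, -1.47], [0.19, 2.45, -0.28]]
0.3 30 [[nan, nan, nan], [0.37, 2.7, -0.98]]
```

```bash
cat > plan.py <<'E'
from h import *
YAW=np.radians(21.69); O=np.array([.53665,.2177])
ex=np.array([np.cos(YAW),np.sin(YAW),0]); ey=np.array([-ex[1],ex[0],0]); ez=np.array([0,0,1.])
def C(x,y,z): return np.r_[O,0]+ex*x+ey*y+ez*z     # cabinet -> world
def tool(tilt,yaw=YAW):                               # tilt: deg from vertical, leaning tips forward
    f=np.array([np.cos(yaw),np.sin(yaw),0]); t=np.radians(tilt)
    z=f*np.sin(t)-ez*np.cos(t); x=f*np.cos(t)+ez*np.sin(t)
    return R.from_matrix(np.c_[x,np.cross(z,x),z])
def pull(th,r=.147): a=np.radians(6)+th; return C(-r*np.cos(a),0,.09+r*np.sin(a))
def rows(wps,start=None):
    """wps: (grasp point, Rot, n rows)"""
    o=robot.get_obs(); p=np.array(o["position"]); r=R.from_quat(o["tool_rot"])
    if start: p,r=start[0]-.051*start[1].apply([0,0,1]),start[1]
    for g,rt,n in wps:
        pt=g-.051*rt.apply([0,0,1]); p0,r0=p,r; w=(r0.inv()*rt).as_rotvec()
        for i in range(n):
            pn=p0+(pt-p0)*(i+1)/n; rn=r0*R.from_rotvec(w*(i+1)/n)
            print(*np.round(r.inv().apply(pn-p)*1000,1),*np.round(np.degrees((r.inv()*rn).as_rotvec()),2))
            p,r=pn,rn
        print('--')
E
python3 - <<'E'
from plan import *
T=tool(15); z=T.apply([0,0,1])
rows([(pull(0)-.07*z+np.array([0,0,.03]),T,9)])
E
```

```text
12.7 -42.4 15.1 -0.02 1.67 0.12
12.1 -42.4 15.4 -0.02 1.67 0.12
11.6 -42.4 15.8 -0.02 1.67 0.12
11.0 -42.5 16.1 -0.02 1.67 0.12
10.5 -42.5 16.4 -0.02 1.67 0.12
9.9 -42.5 16.7 -0.02 1.67 0.12
9.3 -42.6 16.9 -0.02 1.67 0.12
8.7 -42.6 17.2 -0.02 1.67 0.12
8.1 -42.6 17.4 -0.02 1.67 0.12
--
```

Request:
send_rows(
  deltas="12.5 -42.5 15 0 1.67 0.1 1;12 -42.5 15.5 0 1.67 0.1 1;11.5 -42.5 16 0 1.67 0.1 1;11 -42.5 16 0 1.67 0.1 1;10.5 -42.5 16.5 0 1.67 0.1 1;10 -42.5 16.5 0 1.67 0.1 1;9.5 -42.5 17 0 1.67 0.1 1;8.5 -42.5 17 0 1.67 0.1 1;8 -42.5 17.5 0 1.67 0.1 1;0 0 0 0 0 0 1",
)

```text
time: 4.32
position: [0.3691, 0.154, 0.2514]
tool_rot: [0.973, 0.19, 0.126, -0.026]
ft_force: [-0.1, -0.2, 0.7]
grip_width: 0.0872
grip_force: 0.0
```

Run:
```python
from plan import *
o=robot.get_obs(); print(o["q"].round(3),o["position"].round(4))
c=cam("wrist"); W=pts(c); im=c["image"][:,:,::-1].copy()
for r in robot.cut_out("wrist","shutter_pull")[:2]: print(r["p"],r["box"])
for P in [pull(0,.145),C(-.118,.1,.1),C(-.118,-.1,.1)]:
    u=proj(c,P)[0]; print(u.round(), ); cv2.circle(im,tuple(int(v) for v in u),4,(0,0,255),1)
cv2.imwrite("pics/e.png",im)
h=cv2.cvtColor(c["image"],cv2.COLOR_RGB2HSV)
T=tool(15); z=T.apply([0,0,1]); rows([(pull(0),T,3)])
```

```text
[0.062 0.241 2.158 0.176 0.505 1.102] [0.3691 0.154  0.2514]
0.94 [1.7, 0.7, 511.2, 216.9]
[255. 203.]
[131. 169.]
[380. 171.]
-2.5 0.2 33.1 -0.05 -0.0 0.08
-2.5 0.2 33.1 -0.05 -0.0 0.08
-2.5 0.1 33.1 -0.05 -0.0 0.08
--
```

View pics/e.png

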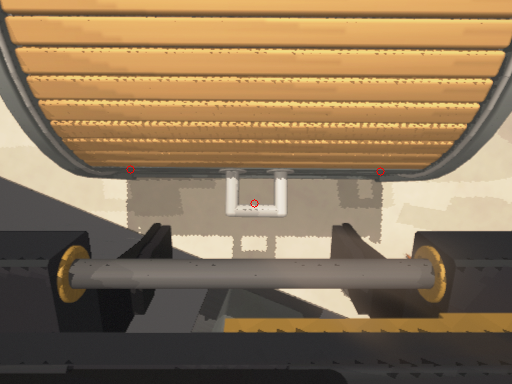

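Request:
send_rows(
  deltas="-2.5 0.5 33 0 0 0 1;-2.5 0.5 33 0 0 0 1;-2.5 0.5 33 0 0 0 1;0 0 0 0 0 0 1;0 0 0 0 0 0 0.4;0 0 0 0 0 0 0.4;0 0 0 0 0 0 0.4;0 0 0 0 0 0 0.4",
  newtons=20,
)

```text
time: 5.42
position: [0.3885, 0.1585, 0.156]
tool_rot: [0.973, 0.189, 0.129, -0.026]
ft_force: [-0.2, -0.2, 0.6]
grip_width: 0.055
grip_force: 0.0
```

Run:
```python
from plan import *
o=robot.get_obs(); print(o["q"].round(3),o["position"].round(4),o["ft_force"],o["grip_width"],o["grip_force"])
T=R.from_quat(o["tool_rot"]); g=o["position"]+.051*T.apply([0,0,1]); print(g,pull(0))
```

```text
[0.072 0.508 2.216 0.459 0.185 0.817] [0.3885 0.1585 0.156 ] [-0.19069739 -0.23073333  0.58497086] 0.05504444705901526 0.0
[0.4007682  0.16358932 0.10673619] [0.40080629 0.16366869 0.10536568]
```

Request:
send_rows(
  deltas="0 0 0 0 0 0 0.3;0 0 0 0 0 0 0.3;0 0 0 0 0 0 0.3",
  newtons=20,
)

```text
time: 5.8
position: [0.3885, 0.1584, 0.1557]
tool_rot: [0.973, 0.189, 0.129, -0.026]
ft_force: [-1.3, -2.1, 6.1]
grip_width: 0.0483
grip_force: 20.0
```

Run:
```python
from plan import *
o=robot.get_obs(); T=R.from_quat(o["tool_rot"]); g=o["position"]+.051*T.apply([0,0,1])
print(o["grip_width"],o["grip_force"],o["ft_force"])
off=g-pull(0)
N=18; rows([(pull(th)+off,T,1) for th in np.linspace(0,1.3,N+1)[1:]])
```

```text
0.0482842119109643 19.999268450774252 [-1.27367346 -2.06112309  6.07077036]
4.2 -0.0 -9.8 0.0 0.0 0.0
--
4.9 -0.0 -9.4 0.0 0.0 0.0
--
5.5 -0.0 -9.1 0.0 0.0 0.0
--
6.2 0.0 -8.6 0.0 0.0 0.0
--
6.8 0.0 -8.2 0.0 0.0 0.0
--
7.4 0.0 -7.7 0.0 0.0 0.0
--
7.9 0.0 -7.1 0.0 0.0 0.0
--
8.4 0.0 -6.5 0.0 0.0 0.0
--
8.8 0.0 -5.9 0.0 0.0 0.0
--
9.2 0.0 -5.2 0.0 0.0 0.0
--
9.6 0.0 -4.6 0.0 0.0 0.0
--
9.9 0.0 -3.9 0.0 0.0 0.0
--
10.1 0.0 -3.1 0.0 0.0 0.0
--
10.3 0.0 -2.4 0.0 0.0 0.0
--
10.5 0.0 -1.6 0.0 0.0 0.0
--
10.6 0.0 -0.9 0.0 0.0 0.0
--
10.6 0.0 -0.1 0.0 0.0 0.0
--
10.6 0.0 0.7 0.0 0.0 0.0
--
```

Request:
send_rows(
  deltas="4.2 0 -9.8 0 0 0 0.3;4.9 0 -9.4 0 0 0 0.3;5.5 0 -9.1 0 0 0 0.3;6.2 0 -8.6 0 0 0 0.3;6.8 0 -8.2 0 0 0 0.3;7.4 0 -7.7 0 0 0 0.3;7.9 0 -7.1 0 0 0 0.3;8.4 0 -6.5 0 0 0 0.3;8.8 0 -5.9 0 0 0 0.3",
)

```text
time: 6.92
position: [0.4245, 0.1727, 0.2407]
tool_rot: [0.973, 0.189, 0.127, -0.026]
ft_force: [0.5, -3.3, -3.5]
grip_width: 0.048
grip_force: 20.0
```

Run:
```python
from plan import *
o=robot.get_obs(); T=R.from_quat(o["tool_rot"]); g=o["position"]+.051*T.apply([0,0,1])
print(o["grip_width"],o["grip_force"],o["ft_force"], g-pull(.65),o["q"].round(2))
```

```text
0.0479783730391484 19.998359559103847 [ 0.4524725  -3.34647651 -3.54021634] [-0.00052175 -0.00043535  0.00070895] [0.1  0.33 2.04 0.15 0.52 1.17]
```

Going well; continue to 1.3 rad, then open and retreat along the tool axis.

Request:
send_rows(
  deltas="9.2 0 -5.2 0 0 0 0.3;9.6 0 -4.6 0 0 0 0.3;9.9 0 -3.9 0 0 0 0.3;10.1 0 -3.1 0 0 0 0.3;10.3 0 -2.4 0 0 0 0.3;10.5 0 -1.6 0 0 0 0.3;10.6 0 -0.9 0 0 0 0.3;10.6 0 -0.1 0 0 0 0.3;10.6 0 0.7 0 0 0 0.3;0 0 0 0 0 0 0.3",
)

```text
time: 8.18
position: [0.5029, 0.2039, 0.2849]
tool_rot: [0.973, 0.189, 0.129, -0.026]
ft_force: [3.0, -5.0, -2.5]
grip_width: 0.0478
grip_force: 20.0
```

Request:
send_rows(
  deltas="0 0 0 0 0 0 1;0 0 0 0 0 0 1;0 0 -30 0 0 0 1;0 0 -40 0 0 0 1;0 0 -40 0 0 0 1;0 0 -20 0 0 0 1",
)

```text
time: 8.93
position: [0.47, 0.1915, 0.4129]
tool_rot: [0.973, 0.189, 0.13, -0.026]
ft_force: [0.1, -0.5, -0.8]
grip_width: 0.0863
grip_force: 0.0
```

Run:
```python
from plan import *
for k in range(2):
    c=cam("side"); W=pts(c)
    d=W-np.r_[O,0]; x=d@ex;y=d@ey;z=W[...,2]
    s=(np.abs(y)<.125)&(np.abs(x)<.16)&(z>.06)&(np.abs(np.hypot(x,z-.09)-.119)<.008)
    print(s.sum(), np.degrees(np.arctan2(z[s]-.09,-x[s])).min() if s.any() else None)
cv2.imwrite("pics/f.png",np.hstack([cv2.resize(c["image"][150:330,60:360,::-1],(500,300)),]))
from plan import *
o=robot.get_obs(); print(o["position"],o["q"].round(2),o["time"])
# look at canister from above: grasp point target
T=tool(0); rows([(np.array([.50,-.14,.30]),T,9)])
```

```text
392 -179.24914648387502
395 -179.1612942717111
[0.47057654 0.19155207 0.41316814] [0.13 0.15 1.7  0.08 1.04 1.29] 9.025
-12.2 35.4 3.8 -0.01 -1.71 0.03
-12.1 35.4 4.1 -0.01 -1.71 0.03
-11.9 35.4 4.5 -0.01 -1.71 0.03
-11.8 35.4 4.9 -0.01 -1.71 0.03
-11.6 35.4 5.2 -0.01 -1.71 0.03
-11.4 35.4 5.6 -0.01 -1.71 0.03
-11.2 35.4 5.9 -0.01 -1.71 0.03
-11.0 35.4 6.2 -0.01 -1.71 0.03
-10.8 35.4 6.6 -0.01 -1.71 0.03
--
```

View pics/f.png

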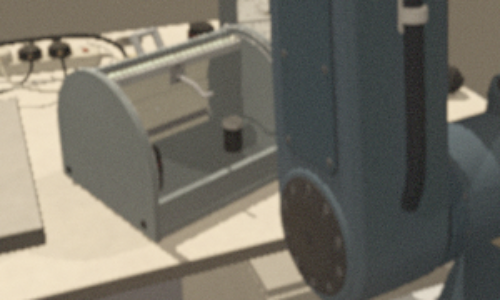

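Request:
send_rows(
  deltas="-12 35.5 4 0 -1.7 0 1;-12 35.5 4 0 -1.7 0 1;-12 35.5 4.5 0 -1.7 0 1;-12 35.5 5 0 -1.7 0 1;-11.5 35.5 5 0 -1.7 0 1;-11.5 35.5 5.5 0 -1.7 0 1;-11 35.5 6 0 -1.7 0 1;-11 35.5 6 0 -1.7 0 1;-11 35.5 6.5 0 -1.7 0 1;0 0 0 0 0 0 1",
)

```text
time: 10.28
position: [0.5005, -0.1429, 0.3466]
tool_rot: [0.982, 0.189, -0.003, -0.001]
ft_force: [-0.8, -0.0, 0.3]
grip_width: 0.087
grip_force: 0.0
```

```bash
sed -i 's/\["canister","lens_cap","blower"\]/["canister","canister_eye","lens_cap","blower","shutter"]/' look.py; python3 look.py pics/g.png
```

```text
canister 0.69 [253.  67. 306. 115.] [ 0.586 -0.136  0.08 ] [ 0.57  -0.159  0.073] [ 0.603 -0.115  0.113]
canister_eye 0.71 [251.  66. 304. 115.] [ 0.586 -0.136  0.08 ] [ 0.57  -0.16   0.072] [ 0.604 -0.115  0.113]
blower 0.94 [425.  34. 486. 145.] [ 0.652 -0.336  0.046] [ 0.616 -0.376  0.019] [ 0.709 -0.3    0.058]
20 20 [0.558 0.073 0.162]
490 20 [ 0.764 -0.352 -0.002]
256 192 [ 0.454 -0.168 -0.001]
```

View pics/g.png

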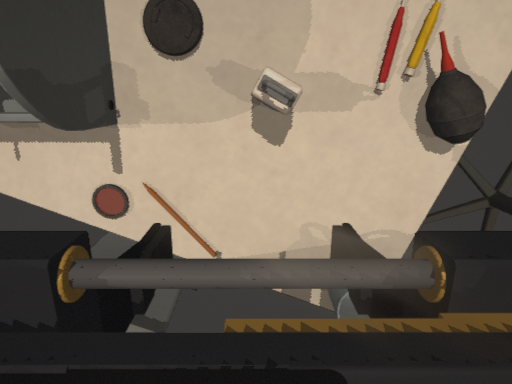

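```bash
cat > can.py <<'E'
from plan import *
c=cam("wrist"); W=pts(c)
k=(np.hypot(W[...,0]-.586,W[...,1]+.136)<.06)&(W[...,2]>.03)
t=W[k&(W[...,2]>.07)&(W[...,2]<.092)][:,:2]; e=W[k&(W[...,2]>.104)][:,:2]
b=cv2.minAreaRect((np.r_[t,e]*1000).astype(np.float32)); print("rect",b,len(t))
d=e-e.mean(0); u=np.linalg.svd(d,full_matrices=False)[2][0]; pr=d@u
print("eye mean",e.mean(0),"mid",e.mean(0)+u*(pr.max()+pr.min())/2,"len",np.ptp(pr),"dir deg",np.degrees(np.arctan2(u[1],u[0])),"n",len(e))
for n,z0,g in [("cap",.013,None)]:
    h=(W[...,2]>.006)&(W[...,2]<.02)&(np.hypot(W[...,0]-.66,W[...,1]-.02)<.1); print(n,np.median(W[h],0),h.sum())
E
python3 can.py
```

```text
rect ((569.2109985351562, -151.87188720703125), (82.0496597290039, 74.8805160522461), 8.430689811706543) 1208
eye mean [ 0.53939006 -0.15923639] mid [ 0.53914885 -0.15880263] len 0.07828371458975977 dir deg -60.92140806724172 n 25785
cap [0.6129779  0.00527259 0.01079772] 2946
```

```bash
sed -i 's/(W\[...,2\]>.03)$/(W[...,2]>.03)\&(W[...,2]<.125)/' can.py; python3 can.py
```

```text
rect ((586.6340942382812, -137.4873809814453), (47.97084426879883, 35.339054107666016), 82.54255676269531) 1204
eye mean [ 0.58724351 -0.13692401] mid [ 0.58717386 -0.13746245] len 0.03254216743120613 dir deg -97.37043104042039 n 207
cap [0.61275273 0.00532949 0.010776  ] 2942
```

Run:
```python
from plan import *
T=tool(0,np.radians(-7.45)); p=np.array([.587,-.1375,0])
rows([(p+[0,0,.20],T,5),(p+[0,0,.074],T,4)])
```

```text
16.4 6.0 19.5 -0.01 0.05 5.9
16.9 4.3 19.5 -0.01 0.05 5.9
17.2 2.5 19.5 -0.01 0.05 5.9
17.4 0.7 19.5 -0.01 0.05 5.9
17.3 -1.0 19.5 -0.01 0.05 5.9
--
0.0 0.0 31.5 -0.0 0.0 0.0
0.0 0.0 31.5 -0.0 0.0 -0.0
0.0 0.0 31.5 -0.0 0.0 0.0
0.0 0.0 31.5 -0.0 0.0 -0.0
--
```

Request:
send_rows(
  deltas="16.5 6 19.5 0 0 5.9 1;17 4.3 19.5 0 0 5.9 1;17 2.5 19.5 0 0 5.9 1;17.5 0.7 19.5 0 0 5.9 1;17.5 -1 19.5 0 0 5.9 1;0 0 0 0 0 0 1;0 0 0 0 0 0 1",
)

```text
time: 11.55
position: [0.5868, -0.1381, 0.2512]
tool_rot: [0.998, -0.065, -0.003, 0.0]
ft_force: [-0.5, -0.2, 0.4]
grip_width: 0.0871
grip_force: 0.0
```

```bash
python3 can.py | head -2
python3 - <<'E'
from plan import *
o=robot.get_obs(); print(o["q"].round(2))
T=tool(0,np.radians(-7.45)); p=np.array([.587,-.1375,0])
rows([(p+[0,0,.074],T,4)])
E
```

```text
rect ((586.7257690429688, -137.34996032714844), (48.1382942199707, 35.39176940917969), 82.34624481201172) 1717
eye mean [ 0.58799208 -0.13756422] mid [ 0.58797151 -0.13771774] len 0.03238429854334187 dir deg -97.6303137898775 n 326
[-0.42  0.55  1.53 -0.    1.07  1.29]
0.2 -0.2 31.6 0.01 0.06 -0.0
0.1 -0.2 31.6 0.01 0.06 -0.0
0.1 -0.2 31.6 0.01 0.06 -0.0
0.0 -0.2 31.6 0.01 0.06 -0.0
--
```

Request:
send_rows(
  deltas="0 -0.3 31.5 0 0 0 1;0 -0.3 31.5 0 0 0 1;0 0 31.5 0 0 0 1;0 0 31.5 0 0 0 1;0 0 0 0 0 0 0.4;0 0 0 0 0 0 0.4;0 0 0 0 0 0 0.4;0 0 0 0 0 0 0.4;0 0 0 0 0 0 0.4;0 0 0 0 0 0 0.4",
  newtons=25,
)

```text
time: 12.85
position: [0.587, -0.1379, 0.1254]
tool_rot: [0.998, -0.066, -0.002, 0.0]
ft_force: [-0.5, 0.6, 5.1]
grip_width: 0.0478
grip_force: 24.9
```

Request:
send_rows(
  deltas="0 0 0 0 0 0 0.4;0 0 -30 0 0 0 0.4;0 0 -40 0 0 0 0.4;0 0 -40 0 0 0 0.4;0 0 -40 0 0 0 0.4;0 0 -40 0 0 0 0.4;0 0 0 0 0 0 0.4",
)

```text
time: 13.72
position: [0.589, -0.1385, 0.3177]
tool_rot: [0.998, -0.066, 0.001, 0.001]
ft_force: [-0.3, 0.3, -1.2]
grip_width: 0.0479
grip_force: 24.9
```

Run:
```python
from plan import *
o=robot.get_obs(); print(o["q"].round(2),o["position"],o["grip_width"],o["grip_force"],o["ft_force"])
# grasp pt z = .074 above canister base; seat z .160, hang base .052 -> grasp .126
T=tool(0)
a=C(-.25,0,.20); rows([(a,T,9)])
```

```text
[-0.41  0.47  1.46 -0.    1.21  1.29] [ 0.58898158 -0.13845224  0.3177037 ] 0.04785508257403449 24.89300049841404 [-0.31942362  0.33866821 -1.19716557]
-35.2 -24.9 7.3 0.02 -0.01 -3.25
-33.7 -26.9 7.3 0.02 -0.01 -3.25
-32.2 -28.7 7.3 0.02 -0.01 -3.25
-30.5 -30.5 7.3 0.02 -0.01 -3.25
-28.7 -32.2 7.3 0.02 -0.01 -3.25
-26.8 -33.8 7.3 0.02 -0.01 -3.25
-24.9 -35.2 7.4 0.02 -0.01 -3.25
-22.8 -36.6 7.4 0.02 -0.01 -3.25
-20.7 -37.8 7.4 0.02 -0.01 -3.25
--
```

Run:
```python
from plan import *
T=tool(0)
rows([(C(-.135,0,.27),T,9)])
```

```text
-24.0 -31.1 -0.5 0.02 -0.01 -3.25
-22.2 -32.5 -0.5 0.02 -0.01 -3.25
-20.4 -33.7 -0.5 0.02 -0.01 -3.25
-18.4 -34.8 -0.5 0.02 -0.01 -3.25
-16.4 -35.8 -0.4 0.02 -0.01 -3.25
-14.4 -36.6 -0.4 0.02 -0.01 -3.25
-12.3 -37.4 -0.4 0.02 -0.01 -3.25
-10.1 -38.0 -0.4 0.02 -0.01 -3.25
-8.0 -38.5 -0.4 0.02 -0.01 -3.25
--
```

Request:
send_rows(
  deltas="-24 -31 -0.5 0 0 -3.25 0.4;-22 -32.5 -0.5 0 0 -3.25 0.4;-20.5 -33.5 -0.5 0 0 -3.25 0.4;-18.5 -35 -0.5 0 0 -3.25 0.4;-16.5 -36 -0.5 0 0 -3.25 0.4;-14.5 -36.5 -0.5 0 0 -3.25 0.4;-12 -37.5 -0.5 0 0 -3.25 0.4;-10 -38 -0.5 0 0 -3.25 0.4;-8 -38.5 0 0 0 -3.25 0.4;0 0 0 0 0 0 0.4",
)

```text
time: 14.98
position: [0.4071, 0.17, 0.3179]
tool_rot: [0.982, 0.19, -0.005, -0.001]
ft_force: [-0.3, -0.4, -1.5]
grip_width: 0.0477
grip_force: 24.9
```

Run:
```python
from plan import *
o=robot.get_obs(); print(o["q"].round(2),o["position"])
c=cam("wrist"); im=c["image"][:,:,::-1].copy()
hk=[C(.006,0,.171),C(-.035,0,.171),C(-.06,0,.16),C(-.078,0,.168)]
for P in hk:
    u=proj(c,P)[0]; print(u.round()); cv2.circle(im,tuple(int(v) for v in u),4,(0,0,255),1)
s=cam("side"); js=s["image"][:,:,::-1].copy()
for P in hk:
    u=proj(s,P)[0]; print(u.round()); cv2.circle(js,tuple(int(v) for v in u),2,(0,0,255),1)
cv2.imwrite("pics/k.png",np.vstack([cv2.resize(im,None,fx=.75,fy=.75),cv2.resize(js[150:290,80:270],(384,283))]))
T=tool(0); rows([(C(-.135,0,.139),T,4),(C(-.06,0,.139),T,5)])
```

```text
[0.14 0.25 1.83 0.   1.07 1.33] [0.40712498 0.16995916 0.31785917]
[257. -13.]
[257.  55.]
[256.  94.]
[256. 119.]
[165. 194.]
[176. 199.]
[182. 206.]
[187. 205.]
0.5 0.4 32.1 -0.03 0.1 0.02
0.5 0.4 32.1 -0.03 0.1 0.02
0.4 0.3 32.1 -0.03 0.1 0.02
0.4 0.3 32.1 -0.03 0.1 0.02
--
15.0 -0.0 -0.0 0.0 0.0 -0.0
15.0 -0.0 -0.0 0.0 0.0 -0.0
15.0 0.0 -0.0 0.0 0.0 -0.0
15.0 -0.0 -0.0 0.0 0.0 -0.0
15.0 -0.0 -0.0 0.0 0.0 -0.0
--
```

View pics/k.png

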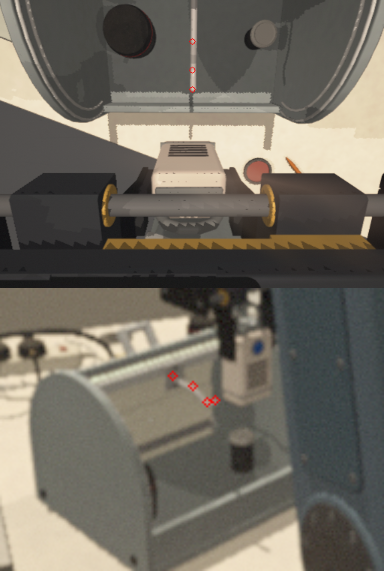

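Request:
send_rows(
  deltas="0.5 0.5 32 0 0 0 0.4;0.5 0.5 32 0 0 0 0.4;0.5 0.5 32 0 0 0 0.4;0.5 0.5 32 0 0 0 0.4;0 0 0 0 0 0 0.4;0 0 0 0 0 0 0.4",
)

```text
time: 15.82
position: [0.4129, 0.167, 0.1919]
tool_rot: [0.982, 0.188, -0.002, -0.0]
ft_force: [-0.0, 1.0, -0.5]
grip_width: 0.0482
grip_force: 24.9
```

Run:
```python
from plan import *
o=robot.get_obs(); print(o["position"]-[0,0,.051]-C(-.135,0,.139),o["ft_force"])
s=cam("side"); W=pts(s); js=s["image"][:,:,::-1].copy()
g=o["position"]-[0,0,.051]; T=R.from_quat(o["tool_rot"])
# predicted canister corners + eye
b=g-[0,0,.074]
for dy in (-.024,.024):
  for z in (0,.08):
    u=proj(s,b-ex*.017+ey*dy+ez*z)[0]; cv2.circle(js,tuple(int(round(v)) for v in u),1,(0,0,255),-1)
for P in [b+ez*.114,b+ez*.108,C(-.078,0,.166),C(-.06,0,.16)]:
    u=proj(s,P)[0]; cv2.circle(js,tuple(int(round(v)) for v in u),1,(0,255,0),-1)
cv2.imwrite("pics/l.png",cv2.resize(js[150:290,110:270],(800,700),interpolation=cv2.INTER_CUBIC)[:600])
rows([(C(-.06,0,.139),tool(0),5)])
```

```text
[ 0.00165013 -0.00085547  0.00192824] [-0.00950194  1.01300722 -0.49919458]
14.7 -0.3 0.4 -0.02 0.03 -0.01
14.7 -0.3 0.4 -0.02 0.03 -0.01
14.7 -0.3 0.5 -0.02 0.03 -0.01
14.7 -0.3 0.5 -0.02 0.03 -0.01
14.7 -0.3 0.5 -0.02 0.03 -0.01
--
```

View pics/l.png

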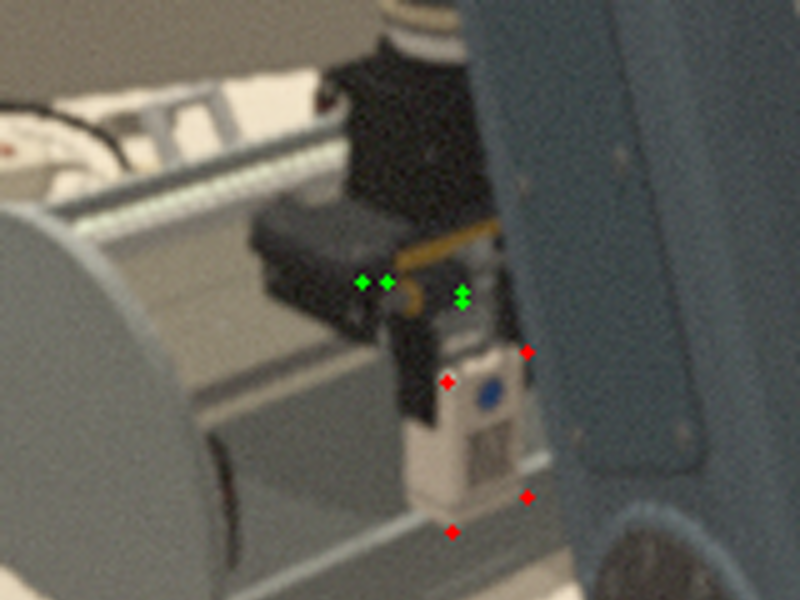

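Run:
```python
from plan import *
o=robot.get_obs(); g=o["position"]-[0,0,.051]; b=g-[0,0,.074]; print("pred base z",b[2])
s=cam("side"); W=pts(s); d=W-b; x=d@ex; y=d@ey; z=W[...,2]
k=(np.abs(y)<.018)&(np.abs(x+.017)<.006)&(z>.03)&(z<.19)
print(k.sum(),np.percentile(z[k],[1,5,50,95,99]), "pred",b[2],b[2]+.08, "x",np.median(x[k]))
A=np.c_[z[k]-.1,np.ones(k.sum())]; print("pitch slope",np.linalg.lstsq(A,x[k],rcond=None)[0])
w=pts(cam("wrist")); dw=w-b; xx=dw@ex;yy=dw@ey; k=(np.abs(yy)<.02)&(np.abs(xx)<.016)&(w[...,2]>.1)&(w[...,2]<.2); print(k.sum(),np.percentile(w[...,2][k],[5,50,95]) if k.any() else 0)
```

```text
pred base z 0.06738184270208107
353 [0.07069772 0.07428654 0.11191264 0.14601826 0.14785217] pred 0.06738184270208107 0.14738184270208107 x -0.017639827708483005
pitch slope [ 0.0122712  -0.01754997]
3938 [0.14484606 0.14890259 0.18028052]
```

Request:
send_rows(
  deltas="14.5 -0.3 0.5 0 0 0 0.4;14.5 -0.3 0.5 0 0 0 0.4;14.5 -0.3 0.5 0 0 0 0.4;15 -0.3 0.5 0 0 0 0.4;15 -0.3 0.5 0 0 0 0.4;0 0 0 0 0 0 0.4;0 0 0 0 0 0 0.4",
)

```text
time: 16.85
position: [0.4789, 0.196, 0.1884]
tool_rot: [0.982, 0.188, -0.003, -0.001]
ft_force: [-0.5, -0.2, -1.0]
grip_width: 0.0478
grip_force: 24.9
```

Run:
```python
from plan import *
o=robot.get_obs(); T=R.from_quat(o["tool_rot"]); print(o["position"]-[0,0,.051]-C(-.06,0,.126),o["ft_force"],o["grip_width"])
rows([(C(-.06,0,.126),tool(0),1)])
```

```text
[-0.00195097  0.00045724  0.01141047] [-0.47428118 -0.24865385 -1.01446541] 0.04779218354336975
1.7 1.2 11.4 -0.13 0.37 0.03
--
```

Request:
send_rows(
  deltas="0.8 0.5 2 0 0 0 0.4;0.8 0.5 2 0 0 0 0.4;0 0 2 0 0 0 0.4;0 0 2 0 0 0 0.4;0 0 2 0 0 0 0.4;0 0 0 0 0 0 0.4;0 0 0 0 0 0 0.4",
)

```text
time: 17.73
position: [0.4815, 0.1958, 0.1787]
tool_rot: [0.982, 0.188, -0.002, -0.001]
ft_force: [0.6, 0.3, -1.4]
grip_width: 0.0481
grip_force: 24.9
```

Request:
send_rows(
  deltas="0 0 1.5 0 0 0 0.4;0 0 0 0 0 0 0.4;0 0 0 0 0 0 0.4",
)

```text
time: 18.1
position: [0.4815, 0.1957, 0.1772]
tool_rot: [0.982, 0.188, -0.003, -0.001]
ft_force: [0.9, 0.5, -1.3]
grip_width: 0.0481
grip_force: 24.9
```

Request:
send_rows(
  deltas="0 0 1.5 0 0 0 0.4;0 0 0 0 0 0 0.4;0 0 0 0 0 0 0.4",
)

```text
time: 18.48
position: [0.4816, 0.1958, 0.1759]
tool_rot: [0.982, 0.188, -0.002, -0.001]
ft_force: [-0.5, -0.1, 0.4]
grip_width: 0.0478
grip_force: 24.9
```

Request:
send_rows(
  deltas="0 0 1 0 0 0 0.4;0 0 1 0 0 0 0.4;0 0 0 0 0 0 0.4;0 0 0 0 0 0 0.4",
)

```text
time: 18.98
position: [0.4818, 0.1958, 0.174]
tool_rot: [0.982, 0.188, -0.002, -0.001]
ft_force: [-0.4, 0.3, 4.3]
grip_width: 0.0483
grip_force: 24.9
```

Request:
send_rows(
  deltas="0 0 1 0 0 0 0.4;0 0 0.5 0 0 0 0.4;0 0 0 0 0 0 0.4;0 0 0 0 0 0 0.4;0 0 0 0 0 0 0.4",
)

```text
time: 19.6
position: [0.482, 0.1959, 0.1727]
tool_rot: [0.982, 0.188, -0.002, -0.001]
ft_force: [0.5, 0.9, 6.9]
grip_width: 0.048
grip_force: 24.9
```

Request:
send_rows(
  deltas="0 0 -1.5 0 0 0 0.4;0 0 -1.5 0 0 0 0.4;0 0 -0.3 0 0 0 0.4;0 0 0 0 0 0 0.4;0 0 0 0 0 0 0.4",
)

```text
time: 20.23
position: [0.4815, 0.1957, 0.1753]
tool_rot: [0.982, 0.188, -0.003, -0.001]
ft_force: [1.0, 0.6, 1.2]
grip_width: 0.0479
grip_force: 24.9
```

Request:
send_rows(
  deltas="0 0 0 0 0 0 0.56;0 0 0 0 0 0 0.6;0 0 0 0 0 0 0.65;0 0 0 0 0 0 0.7;0 0 0 0 0 0 0.85;0 0 0 0 0 0 1;0 0 0 0 0 0 1;0 0 0 0 0 0 1;0 0 0 0 0 0 1",
  newtons=10,
)

```text
time: 21.35
position: [0.4814, 0.1957, 0.1755]
tool_rot: [0.982, 0.188, -0.003, -0.001]
ft_force: [-0.7, 0.2, 0.4]
grip_width: 0.0864
grip_force: 0.0
```

Request:
send_rows(
  deltas="0 0 -10 0 0 0 1;0 0 -20 0 0 0 1;0 0 -30 0 0 0 1;0 0 -30 0 0 0 1;0 0 -30 0 0 0 1;0 0 -30 0 0 0 1;0 0 0 0 0 0 1;0 0 0 0 0 0 1",
)

```text
time: 22.35
position: [0.4816, 0.1956, 0.3251]
tool_rot: [0.982, 0.188, -0.003, -0.001]
ft_force: [-0.1, -0.3, 0.1]
grip_width: 0.087
grip_force: 0.0
```

Request:
send_rows(
  deltas="-20 20 -10 0 0 0 1;-20 20 -10 0 0 0 1;0 0 0 0 0 0 1;0 0 0 0 0 0 1;0 0 0 0 0 0 1;0 0 0 0 0 0 1;0 0 0 0 0 0 1;0 0 0 0 0 0 1;0 0 0 0 0 0 1",
)

```text
time: 23.48
position: [0.4599, 0.1438, 0.3456]
tool_rot: [0.982, 0.188, -0.002, -0.001]
ft_force: [0.2, -0.2, 0.2]
grip_width: 0.0873
grip_force: 0.0
```

Run:
```python
from plan import *
b=C(-.06,0,.052)
for i in range(4):
    s=cam("side"); W=pts(s); d=W-b; x=d@ex; y=d@ey; z=W[...,2]
    k=(np.abs(y)<.016)&(np.abs(x+.017)<.012)&(z>.04)&(z<.13)
    print(k.sum(),np.percentile(z[k],[1,99]),"x",np.median(x[k]),"slope",np.polyfit(z[k],x[k],1)[0])
c=cam("wrist"); cv2.imwrite("pics/m.png",np.hstack([cv2.resize(c["image"][:,:,::-1],(400,300)),cv2.resize(s["image"][150:290,80:267,::-1],(400,300))]))
w=pts(c)-np.r_[O,0]; r=np.hypot(w@ex,w[...,2]-.09); k=(np.abs(w@ey)<.12)&(np.abs(r-.119)<.006)&(w[...,2]>.12); print("shutter front edge x",np.percentile((w@ex)[k],[1,5,50]),k.sum())
```

```text
273 [0.05397064 0.12953447] x -0.017275373655383935 slope -0.009531450934050851
285 [0.05452142 0.1292073 ] x -0.017186618951222928 slope -0.0017726257365111102
280 [0.05384869 0.12941402] x -0.017082627048623268 slope -0.00779430693517488
288 [0.05404081 0.12943375] x -0.01706961353027199 slope 0.00275556549216399
shutter front edge x [0.02700134 0.02743089 0.03198594] 7302
```

View pics/m.png

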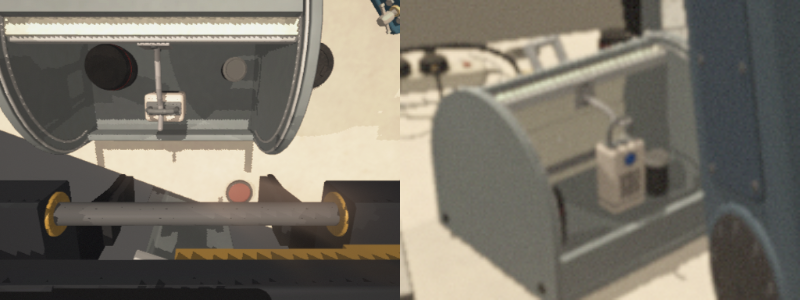

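```bash
python3 -c "
from rig import robot
print(robot.hand_in())"
```

```text
the job is handed in; nothing more can be done
None
```

The job is handed in, but the judge returned no verdict: the shutter is open and staying there. The canister hangs upright and still on the hook after a tug of about 8 N. As far as I could see, the lens, film can, lens cap and blower were not touched.

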